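# Snap the retaining clip onto the sample carousel's spindle

## Robot

A 6-joint arm with a two-finger parallel gripper is mounted at the origin on the work surface. World frame = base frame: x ahead of the robot, y to its left, z up, the work surface at z = 0. Lengths are in m, angles in rad, forces in N, time in s.
With the tool pointing down it reaches from about 0.35 to 0.975 m from the base axis. Payload 4.9 kg.
Tool frame: the origin (TCP) lies between the finger pads; the fingertips stand 19 mm ahead of it and the grasp point (between the pads) is the TCP; z points along the fingers, y is the line along which they close (so a half turn about z gives the same grasp; the last joint's range is limited). The gripper opens to 85 mm and grips with 20 to 120 N. Pads are 22 mm wide; open, the fingers measure 114 mm over their backs; the gripper's body (76 mm by 85 mm) begins 54 mm behind the grasp point. The pads swing forward as they close: fully open they stand 13 mm farther back than shut.
Start: joints at [1.076, 0.053, 1.613, -0, 1.476, -0.119], TCP at [0.229, 0.581, 0.25] pointing down, gripper open.
Joint ranges: [-3.01, 3.01], [-1.01, 2.22], [0.06, 2.58], [-1.02, 4.17], [0.09, 2.62], [-3.14, 3.14]. Speed limits (rad/s): [2.57, 2.57, 3.14, 3.14, 3.14, 3.14].

## Interface

Orientations are given as a rotation vector (axis times angle).
In Python, from station import ctrl gives the robot as it stands. The module is installed in compiled form; this text tells all that it offers.
- The arm moves only by the tool servo_tool, never from a script. Its argument "increments" is a list that holds one entry, the list of rows, each a list of 5 numbers: the finger opening in cm, from 0 to 8.54, then the shift along the tool's x, y, z in cm, then the turn about the tool's z in degrees. A call has 1 to 5 rows; each row is the pose to reach, as a shift and turn from the pose commanded when the call began, along the tool's axes at that moment; what a row does not reach only later rows make up. A row lasts 1/10 s, in which the tool goes at most 50 mm and 8.59 degrees, less where a joint would pass 70% of its speed; a pose out of reach is approached as far as the arm can. A call with a gripper value outside its range is refused whole. The fingers move at their own pace and stop on an object; "newtons" is the grip in N (left out, the last holds). Time passes only in rows, so rows that repeat a pose let the fingers close. It gives the time, the measured TCP pose, the force, the opening and the grip force at its end, in the units of the state.
- ctrl.get_obs(): the state, without advancing time (a new reading comes with each control period).
- ctrl.get_image(name): name is "scene" or "top" or "wrist"; returns a dict with "img" (384x512x3 uint8, red, green, blue), "fx", "fy", "cx", "cy" (pixels), "rvec" (rotation vector, rad) and "tvec" (3), from world to camera coordinates, as OpenCV has them; the wrist camera has in their place "mount" (4x4, takes a point from camera to tool coordinates, whose origin is the TCP and whose axes are the flange's). Camera axes: x right, y down, z forward; pixel columns grow to the right and rows downward; lengths in m; the calibration is good to about 2 mm. The wrist camera is an equidistant fisheye: a pixel r from the principal point sees the ray r / f radians off the axis. A picture is of the moment at which its call begins: read the wrist's pose just before it. There is no depth.
- ctrl.finish_job(): hands the job in; it is judged then, once.
The state is a dict: "t": time; "q": joint angles; "dq": joint speeds; "effort": joint torques, N m; "tool_pos": TCP position; "tool_rot": TCP orientation; "contact_force": force on the tool from outside, world axes, zero at the start; "wrist_torque": the same for the moment, N m; "opening": finger opening in m; "grip_force": force on a finger pad.
Only numpy, scipy, OpenCV 4.12 (cv2) and the standard library are available. Lean on these libraries where they do the work, as an engineer would, in place of code of your own. Each camera call takes 0.05 s, during which the arm holds its last target. There are 200 camera calls.

## Task

The black retaining clip of the sample carousel stands drying in one slot of the white wire rack. Lift it out, lay it flat on the open bench and let go to change your hold, then take it by its tab and push it sideways, open end first, into the groove of the carousel's spindle until it snaps fully home, and let go. Do not knock the tubes on the carousel, and leave the other things where they are.

Things in the scene. Friction and masses are not known exactly. Their poses are not given: they have to be found in the camera images.
- clip: Black plastic horseshoe retaining clip with a straight tab, 10 mm thick, 102 mm long, 48 mm wide, 55 g. Origin: centre of its round seat, where the shaft's axis comes when seated, mid-thickness. z points along the tab away from the open end, y across, x is normal to its flat faces; no right or wrong face. At first it stands on its tips in a rack slot, tab up, origin 30 mm above the bench.
- clip_tab (a point): Middle of the clip's tab, 52 mm from the clip's origin along its z. The tab is rigid, square-ended, 26 mm wide (y), 10 mm thick (x), from z = 24 to 80 mm of the clip's frame. Between seat and tab is a solid bridge 46 mm wide, z = 15.5 to 24 mm.
- clip_mouth (a point): Middle of the clip's open mouth, 11 mm from its origin along -z. Here the hooks of the two spring arms stand 22 mm apart; pushed over the 28 mm groove they spread 3 mm each, which takes about 16 N (up to 20 N) along the clip, then snap shut behind it. Flared tips reach on to z = -22 mm of the clip's frame.
- drying_rack: White drying rack, fixed, with open bench between it and the carousel: drip tray 170 (x) by 110 (y) mm, floor 8 mm above the bench; origin at the centre of its underside. Two slots run along its y, at x = -42 and +42 mm, each between two wire loops 53 mm high, 14 mm clear apart. The clip stands in one, its flat faces towards the loops, the cover plate in the other.
- cover_plate: Plain rectangular black plastic plate 8 x 72 x 88 mm (x, y, z), upright in the rack's other slot; origin at the centre of its lower edge. To be left there.
- carousel: Sample carousel, fixed, nothing on it turns: white base 210 x 210 x 26 mm, on it a drum of radius 122 mm, its top 60 mm above the bench, in the middle a hub of radius 30 mm, flat top at 85 mm, and the steel spindle. Origin: centre of its underside, z up. Tubes stand only on its +x side; the -x side, towards the robot, is clear, so the clip can come in from there, moving along +x.
- spindle_groove (a point): Centre of the spindle's groove, on its vertical axis, 92 mm above the bench. The groove is 28 mm in diameter and 14 mm high, from the hub's flat top (85 mm) to the bevelled underside of the spindle's head (99 mm; head 38 mm in diameter, top at 117 mm). The clip slides in level between hub and head.
- carousel_tubes: Seven glass tubes with tan caps, fixed in the carousel's rim within 60 degrees of its +x axis, 103 mm from the spindle's axis, tops 130 mm above the bench. Same origin as the carousel.
- tube_rack: Wire rack of capped tubes, 88 x 176 x 105 mm, loose, off to the left. Origin at the centre of its underside.
- sharps_bin: Yellow round bin, 152 mm across, 150 mm high, loose, off to the right. Origin at the centre of its underside.
- reagent_bottle: White bottle, 64 mm across, 150 mm high, loose, at the near right. Origin at the centre of its underside.

How it is judged:
By the outcome, as a careful person would: the job done as asked, in the order asked, and still so for the second after the job is handed in, with the robot touching nothing.
It also fails if it takes over 69 s, if anything falls off the work surface, if the arm or the gripper's body presses on something with over 40 N, if the wrist force passes 120 N, or if a joint passes its speed limit or range.

## Working session

There is one attempt and no reset: what is moved stays moved. The work goes in short steps, Python scripts to look and compute and a tool call to move; the robot and the scene stay as the last step left them, time stands still between calls to the robot, and variables do not carry over. Pictures are saved under pics/ and viewed, at most 10 in all, crops included, and the job is handed in when it is done.

Besides the shell and the picture viewer there is one more tool, called after ">>>" as a command line: name --argument value ..., lists and objects as JSON in quotes. servo_tool: Moves the arm, as the interface text tells. Its arguments: {"type":"object","properties":{"increments":{"type":"array"},"newtons":{"type":"number"}},"required":["increments"]}

```bash
mkdir -p pics; python3 - <<'E'
from station import ctrl
import cv2,numpy as np
o=ctrl.get_obs();print({k:np.round(v,3).tolist() for k,v in o.items()})
for n in("scene","top"):
    d=ctrl.get_image(n);cv2.imwrite(f"pics/{n}0.png",d["img"][:,:,::-1]);print(n,{k:np.round(v,4).tolist() for k,v in d.items() if k!="img"})
a=cv2.imread("pics/scene0.png");b=cv2.imread("pics/top0.png")
E
```

```text
{'t': 0.0, 'q': [1.076, 0.053, 1.614, 0.0, 1.476, -0.119], 'dq': [0.001, -0.001, 0.001, 0.001, -0.0, -0.001], 'effort': [-0.0, -39.366, -37.018, -0.0, 0.007, 0.0], 'tool_pos': [0.229, 0.581, 0.249], 'tool_rot': [-0.587, -3.086, 0.003], 'contact_force': [-1.148, -0.18, 0.182], 'wrist_torque': [0.007, 0.025, -0.003], 'grip_force': 0.0, 'opening': 0.086}
scene {'fx': 399.9556, 'fy': 399.9556, 'cx': 256.7485, 'cy': 193.2037, 'rvec': [0.7017, 2.8124, -0.783], 'tvec': [0.4275, -0.1523, 1.5039]}
top {'fx': 392.9089, 'fy': 392.9089, 'cx': 260.1417, 'cy': 194.5091, 'rvec': [2.135, -2.1383, 0.2037], 'tvec': [0.0077, 0.4791, 1.217]}
```

View pics/scene0.png

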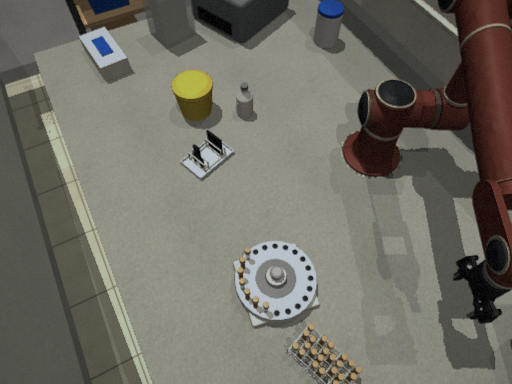

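View pics/top0.png

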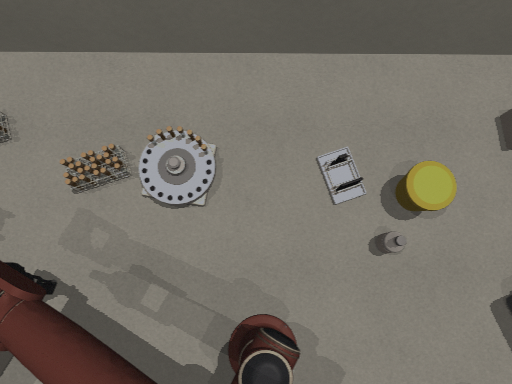

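Scene: rack with two black items near (208,155), carousel at (277,280). Top: rack at (342,176), carousel at (176,166), tubes facing up (+x).

```bash
cat > h.py <<'E'
from station import ctrl
import cv2,numpy as np
from scipy.spatial.transform import Rotation as R
def cam(d): return cv2.Rodrigues(np.array(d["rvec"],float))[0],np.array(d["tvec"],float).ravel()
def ray(d,u,v):
    r,t=cam(d); c=np.array([(u-d["cx"])/d["fx"],(v-d["cy"])/d["fy"],1.]); return -r.T@t, r.T@c
def onz(d,u,v,z):
    o,k=ray(d,u,v); return (o+k*(z-o[2])/k[2])[:2]
def proj(d,p):
    r,t=cam(d); c=r@np.asarray(p,float)+t; return np.array([c[0]/c[2]*d["fx"]+d["cx"],c[1]/c[2]*d["fy"]+d["cy"]])
def wrist():
    o=ctrl.get_obs(); d=ctrl.get_image("wrist"); T=np.eye(4); T[:3,:3]=R.from_rotvec(o["tool_rot"]).as_matrix(); T[:3,3]=o["tool_pos"]
    d["T"]=T@np.array(d["mount"]); d["o"]=o; return d
def wray(d,u,v):
    a=np.array([(u-d["cx"])/d["fx"],(v-d["cy"])/d["fy"]]); th=np.hypot(*a); s=np.sin(th)/th if th>1e-9 else 1.
    return d["T"][:3,3], d["T"][:3,:3]@np.array([a[0]*s,a[1]*s,np.cos(th)])
def wonz(d,u,v,z):
    o,k=wray(d,u,v); return (o+k*(z-o[2])/k[2])[:2]
def wproj(d,p):
    c=d["T"][:3,:3].T@(np.asarray(p,float)-d["T"][:3,3]); th=np.arctan2(np.hypot(c[0],c[1]),c[2]); n=np.hypot(c[0],c[1])
    return np.array([d["cx"]+d["fx"]*th*c[0]/n,d["cy"]+d["fy"]*th*c[1]/n])
E
python3 - <<'E'
from h import *
t=ctrl.get_image("top");s=ctrl.get_image("scene")
z=lambda d,x,y,w,h:cv2.resize(d["img"][y:y+h,x:x+w,::-1],None,fx=6,fy=6,interpolation=cv2.INTER_CUBIC)
cv2.imwrite("pics/crop1.png",np.vstack([np.hstack([z(t,310,140,66,48+20)[:400],z(s,175,125,66,68)[:400]])]))
img=cv2.cvtColor(t["img"],cv2.COLOR_RGB2HSV)
m=((img[...,2]>170)&(img[...,1]<40)).astype(np.uint8)
r=np.zeros_like(m);r[140:210,310:375]=m[140:210,310:375]
q=cv2.minAreaRect(cv2.findNonZero(r));b=cv2.boxPoints(q);print("rack",q,[onz(t,u,v,.01).round(3) for u,v in b],onz(t,*q[0],.01))
for (u,v,zz) in[(175,164,.117),(176,171,.06)]:print(onz(t,u,v,zz))
# carousel base corners/caps
h=((img[...,0]>8)&(img[...,0]<22)&(img[...,1]>90)&(img[...,2]>120)).astype(np.uint8);h[:,:140]=0;h[:,215:]=0;h[:110]=0;h[160:]=0
n,_,st,c=cv2.connectedComponentsWithStats(h);print([(k.round(1),onz(t,*k,.13).round(3),a[4]) for k,a in zip(c[1:],st[1:]) if a[4]>3])
# drum top ellipse
E
```

```text
Traceback (most recent call last):
cv2.error: OpenCV(4.12.0) /io/opencv/modules/imgproc/src/convhull.cpp:143: error: (-215:Assertion failed) total >= 0 && (depth == CV_32F || depth == CV_32S) in function 'convexHull'
```

View pics/crop1.png

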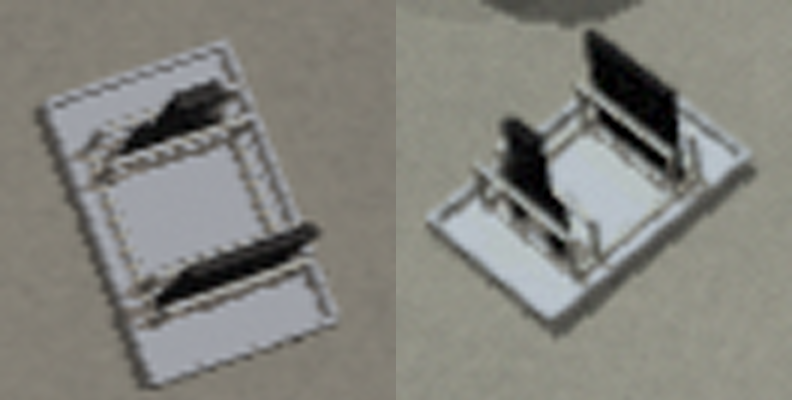

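Left crop: rack corners at about (225,40),(48,103),(152,387),(338,322). The clip is in the upper (far, +x) slot and the cover plate is in the near one.

```bash
python3 - <<'E'
from h import *
t=ctrl.get_image("top");s=ctrl.get_image("scene")
C=np.array([onz(t,310+x/6-.4,140+y/6-.4,.012) for x,y in[(225,40),(48,103),(152,387),(338,322)]])
print(C.round(3),C.mean(0),np.linalg.norm(np.diff(C,axis=0),axis=1))
d=C[0]+C[1]-C[2]-C[3];print("yaw rack",np.degrees(np.arctan2(d[1],d[0])))
img=cv2.cvtColor(t["img"],cv2.COLOR_RGB2HSV)
h=((img[...,0]>8)&(img[...,0]<22)&(img[...,1]>90)&(img[...,2]>110)).astype(np.uint8);h[:,:140]=0;h[:,215:]=0;h[:110]=0;h[160:]=0
n,_,st,c=cv2.connectedComponentsWithStats(h);P=[(k,a[4]) for k,a in zip(c[1:],st[1:]) if a[4]>3]
for k,a in P:print(k.round(1),onz(t,*k,.13).round(3),a)
print(onz(t,175,163.5,.117),onz(t,177,169,.06))
# clip tab top: dark blob in both
for n_,I,z,b in(("top",t,.11,(325,148,352,168)),("scene",s,.11,(188,140,207,166))):
    g=I["img"].max(2);m=np.zeros_like(g);m[b[1]:b[3],b[0]:b[2]]=(g[b[1]:b[3],b[0]:b[2]]<50)
    ys,xs=np.nonzero(m);print(n_,len(xs),xs.min(),xs.max(),ys.min(),ys.max());i=ys.argmin();print(xs[i],ys[i],onz(I,xs[i],ys[i],z))
# clip centre candidates from rack pose
yaw=np.arctan2(d[1],d[0]);c0=C.mean(0)+.042*np.array([np.cos(yaw),np.sin(yaw)]);print("slot",c0)
for q in(-.025,0,.025):
    p=c0+q*np.array([-np.sin(yaw),np.cos(yaw)]);print(q,proj(t,[*p,.11]),proj(s,[*p,.11]),proj(t,[*p,.055]),proj(s,[*p,.055]))
E
```

```text
[[ 0.649 -0.287]
 [ 0.613 -0.186]
 [ 0.452 -0.239]
 [ 0.489 -0.342]] [ 0.5507318  -0.26345641] [0.107045   0.16853378 0.10990348]
yaw rack 18.60112872135414
[168.7 128.2] [0.67  0.287] 16
[179.2 128.2] [0.669 0.255] 17
[158.5 131. ] [0.66  0.318] 16
[189.1 131.6] [0.659 0.225] 15
[149.7 136.9] [0.642 0.344] 18
[197.  137.8] [0.639 0.2  ] 15
[202.8 145.9] [0.614 0.182] 17
[0.56173657 0.26694605] [0.55848591 0.27176281]
top 69 330 346 154 165
345 154 [ 0.59436606 -0.25504409]
scene 83 193 203 145 165
194 145 [ 0.59370223 -0.25649479]
slot [ 0.59053781 -0.25005933]
-0.025 [350.96516752 152.71419822] [190.72099799 142.01534412] [346.84360982 157.45667917] [192.75979221 151.670219  ]
0 [343.44403724 155.19427869] [195.59772035 145.97276694] [339.63762656 159.83749901] [197.48779438 155.55617891]
0.025 [335.9012413  157.68150336] [200.53690024 149.98087356] [332.41177214 162.22488419] [202.27433461 159.49025143]
```

```bash
cat > go.py <<'E'
# usage: go.py x y z yaw_deg  -> shift in tool axes (cm) and turn (deg); yaw = direction of tool x, modulo 180
import sys
from h import *
o=ctrl.get_obs();M=R.from_rotvec(o["tool_rot"]).as_matrix()
x,y,z,w=map(float,sys.argv[1:5])
s=M.T@(np.array([x,y,z])-o["tool_pos"])*100
now=np.degrees(np.arctan2(M[1,0],M[0,0])); dw=(w-now+90)%180-90
print("t",round(o["t"],2),"pos",o["tool_pos"].round(4),"yaw",now.round(2),"tilt",M[2].round(4),"q6",o["q"][5].round(2),"SHIFT",s.round(2),"TURN",round(-dw,2))
E
python3 go.py 0.56 -0.24 0.25 18.6
python3 - <<'E'
import numpy as np
from scipy.optimize import least_squares
P=np.array([[.67,.287],[.669,.255],[.66,.318],[.659,.225],[.642,.344],[.639,.2],[.614,.182]])
r=least_squares(lambda c:np.hypot(*(P-c).T)-.103,[.56,.267]);print(r.x,r.fun.round(4))
a=np.degrees(np.arctan2(P[:,1]-r.x[1],P[:,0]-r.x[0]));print(np.sort(a),a.mean())
E
```

```text
t 0.3 pos [0.2293 0.5812 0.2499] yaw 158.47 tilt [ 1.e-04 -7.e-04 -1.e+00] q6 -0.12 SHIFT [-6.090e+01 -6.425e+01  3.000e-02] TURN -40.13
[0.56748326 0.2734792 ] [ 0.0004  0.0002 -0.0003  0.0006 -0.0004 -0.0005 -0.0004]
[-63.04688219 -45.77543003 -27.9115315  -10.3166544    7.51330196
  25.69773738  43.42184008] -10.059659813189283
```

>>> servo_tool --increments '[[[8.5,-3.4,-3.6,0,-8],[8.5,-6.9,-7.2,0,-16],[8.5,-10.3,-10.9,0,-24],[8.5,-13.8,-14.5,0,-32],[8.5,-17.2,-18.1,0,-40]]]'

```text
t: 0.8
tool_pos: [0.3209, 0.3546, 0.2504]
tool_rot: [-0.492, 3.102, -0.0]
contact_force: [1.7, 0.0, 0.6]
opening: 0.0848
grip_force: 0.0
```

>>> servo_tool --increments '[[[8.5,-0.3,-5,0,0],[8.5,-0.6,-10,0,0],[8.5,-0.9,-15,0,0],[8.5,-1.2,-20,0,0],[8.5,-1.5,-25,0,0]]]'

```text
t: 1.3
tool_pos: [0.4109, 0.1213, 0.2507]
tool_rot: [-0.483, 3.103, 0.0]
contact_force: [0.9, 0.9, 0.1]
opening: 0.085
grip_force: 0.0
```

>>> servo_tool --increments '[[[8.5,-0.3,-5,0,0],[8.5,-0.6,-10,0,0],[8.5,-0.9,-15,0,0],[8.5,-1.2,-20,0,0],[8.5,-1.5,-25,0,0]]]'

```text
t: 1.8
tool_pos: [0.501, -0.1122, 0.2506]
tool_rot: [-0.482, 3.104, -0.0]
contact_force: [0.1, 0.9, 0.3]
opening: 0.0851
grip_force: 0.0
```

>>> servo_tool --increments '[[[8.5,-0.3,-4,0,0],[8.5,-0.6,-8,0,0],[8.5,-0.8,-13,0,0],[8.5,-0.8,-13,0,0]]]'

```text
t: 2.2
tool_pos: [0.5484, -0.2361, 0.2493]
tool_rot: [0.475, -3.104, 0.001]
contact_force: [-0.1, 0.5, 0.7]
opening: 0.0849
grip_force: 0.0
```

```bash
python3 go.py 0.59 -0.25 0.25 18.6; python3 - <<'E'
from h import *
d=wrist();cv2.imwrite("pics/w1.png",d["img"][:,:,::-1]);print(d["fx"],d["cx"],d["cy"],np.round(d["mount"],3).tolist());np.save("w1.npy",d,allow_pickle=True)
for z in(.055,.11):
  for q in(-.025,0,.025):
    y=np.radians(18.6);print(z,q,wproj(d,[.5905-q*np.sin(y),-.25+q*np.cos(y),z]).round(1))
E
```

```text
t 2.2 pos [ 0.5484 -0.2361  0.2493] yaw -162.6 tilt [ 1.2e-03 -6.0e-04 -1.0e+00] q6 -2.41 SHIFT [-3.56 -2.57 -0.07] TURN -1.2
297.3186396354542 255.85337528838033 189.7869754125889 [[-0.001, -0.965, -0.264, 0.068], [1.0, -0.0, -0.001, -0.001], [0.001, -0.264, 0.965, -0.124], [0.0, 0.0, 0.0, 1.0]]
0.055 -0.025 [211.8 204.6]
0.055 0 [233.7 204.3]
0.055 0.025 [255.9 203.8]
0.11 -0.025 [203.8 222.3]
0.11 0 [229.6 222.1]
0.11 0.025 [255.8 221.6]
```

View pics/w1.png

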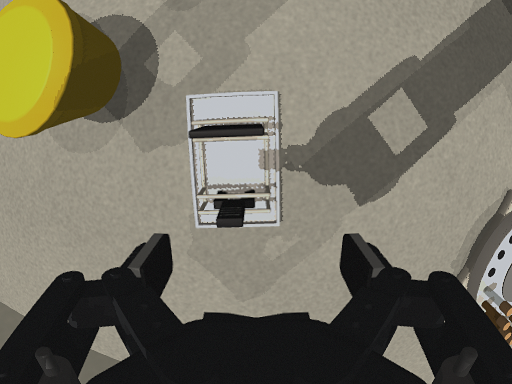

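Wrist view: the plate is at (227,131). The clip's tab top edge spans about x 217–245, y 219–227, with the shoulder at y≈200.

```bash
python3 - <<'E'
from h import *
d=np.load("w1.npy",allow_pickle=True).item();g=d["img"].max(2).astype(int)
print(g[196:231,208:252:3])
for v in(221,224):
    xs=[x for x in range(205,258) if g[v,x]<70];print(v,xs[0],xs[-1]); a,b=wonz(d,xs[0]-.5,v,.11),wonz(d,xs[-1]+.5,v,.11);print(a,b,np.linalg.norm(a-b),np.degrees(np.arctan2(*(b-a)[::-1])),(a+b)/2)
for v in range(216,230,1):print(v,wonz(d,230.5,v,.11).round(4))
E
```

```text
[[194 194 195 196 197 197 197 195 195 195 200 203 203 199 200]
 [192 190 193 194 190 190 185 181 179 175 173 138 128 123 116]
 [151 155 130 101  99 100  96 136 109 107 108  56  41  29  17]
 [147 185  51  14  10  10   8  65  37  39  38  12  12  14  14]
 [150 159   4  13  13  19  17  11  14  13  17  21  20  19  23]
 [151 150  28  41  44  19  18  16  18  17  17  16  18  24  24]
 [201 148  36  48  49  16  17  15  15  18  17  18  16  23  25]
 [208 196  37  48  48  13  19  15  21  17  18  14  16  24  23]
 [205 204  38  46  44  18  14  16  14  16  16  13  17  22  23]
 [202 201  22  46  39  18  18  18  20  20  17  17  18  22  25]
 [201 202  18  47  37  12  16  14  16  18  16  18  13  24  20]
 [200 201  22  45  32  21  27  27  35  28  46  26  11  13  15]
 [201 201  88  38  20  28  23  23  24  21  28  17  46 147 151]
 [206 206 152 163  11  24  24  22  26  26  24  21  33 132 138]
 [109 134 141 153  21  29  26  28  24  22  22  18  35 174 175]
 [176 190 190 198  13  22  21  21  22  22  23  16  78 194 194]
 [198 204 203 196  35  34  35  30  30  22  25  21  82 193 193]
 [195 198 198 175  19  23  20
[... 973 characters left out ...]
 150]
 [146 146 147 143 145 144 147 144 148 145 149 143 148 142 146]
 [147 147 146 142 143 144 146 141 147 146 143 145 144 140 143]]
221 217 242
[ 0.59330465 -0.26227775] [ 0.58570781 -0.23858344] 0.024882374406487263 107.77683306115281 [ 0.58950623 -0.25043059]
224 216 242
[ 0.59659492 -0.26240818] [ 0.58865386 -0.23770989] 0.025943509825854777 107.82377958847428 [ 0.59262439 -0.25005904]
216 [ 0.5843 -0.2509]
217 [ 0.5853 -0.2506]
218 [ 0.5862 -0.2503]
219 [ 0.5872 -0.25  ]
220 [ 0.5882 -0.2498]
221 [ 0.5892 -0.2495]
222 [ 0.5902 -0.2492]
223 [ 0.5912 -0.2489]
224 [ 0.5921 -0.2486]
225 [ 0.5931 -0.2484]
226 [ 0.5941 -0.2481]
227 [ 0.5951 -0.2478]
228 [ 0.5961 -0.2475]
229 [ 0.5971 -0.2472]
```

>>> servo_tool --increments '[[[7,-3.6,-2.6,2,-0.4],[6,-3.6,-2.6,7,-0.4],[6,-3.6,-2.6,12,-0.4],[6,-3.6,-2.6,15.9,-0.4],[6,-3.6,-2.6,15.9,-0.4]]]'

```text
t: 2.75
tool_pos: [0.5851, -0.2416, 0.0838]
tool_rot: [0.493, -3.091, -0.014]
contact_force: [-0.5, -0.6, -0.6]
opening: 0.0599
grip_force: 0.0
```

```bash
python3 go.py 0.591 -0.25 0.09 17.8
```

```text
t 2.75 pos [ 0.5851 -0.2416  0.0838] yaw -161.87 tilt [ 0.0095  0.0107 -0.9999] q6 -2.4 SHIFT [-0.29 -0.98 -0.63] TURN 0.33
```

>>> servo_tool --increments '[[[6,0,0,0,0],[6,0,0,0,0]]]'

```text
t: 2.95
tool_pos: [0.5919, -0.2459, 0.0953]
tool_rot: [-0.494, 3.098, -0.005]
contact_force: [0.2, -0.6, 0.9]
opening: 0.0597
grip_force: 0.0
```

```bash
python3 go.py 0.591 -0.25 0.09 17.8
```

```text
t 2.95 pos [ 0.5919 -0.2459  0.0953] yaw -161.9 tilt [-0.0039 -0.0042 -1.    ] q6 -2.4 SHIFT [ 0.21 -0.36  0.53] TURN 0.3
```

>>> servo_tool --increments '[[[6,0,0,0,0],[6,0,0,0,0],[6,0,0,0,0]]]'

```text
t: 3.25
tool_pos: [0.5906, -0.2457, 0.093]
tool_rot: [-0.493, 3.101, -0.002]
contact_force: [-0.6, -0.1, 0.8]
opening: 0.06
grip_force: 0.0
```

```bash
python3 go.py 0.591 -0.25 0.09 17.8
```

```text
t 3.25 pos [ 0.5906 -0.2457  0.093 ] yaw -161.93 tilt [-0.0017 -0.0018 -1.    ] q6 -2.4 SHIFT [ 0.09 -0.42  0.3 ] TURN 0.27
```

>>> servo_tool --increments '[[[6,0,-0.4,0.2,0],[4,0,-0.4,0.2,0],[2,0,-0.4,0.2,0],[2,0,-0.4,0.2,0],[2,0,-0.4,0.2,0]]]' --newtons 30

```text
t: 3.75
tool_pos: [0.591, -0.2491, 0.0892]
tool_rot: [0.493, -3.102, -0.0]
contact_force: [-0.2, -0.3, -0.2]
opening: 0.0257
grip_force: 31.4
```

>>> servo_tool --increments '[[[2,0,0,0,0],[2,0,0,0,0],[2,0,0,0,0]]]'

```text
t: 4.05
tool_pos: [0.5911, -0.249, 0.0893]
tool_rot: [0.493, -3.103, -0.0]
contact_force: [0.0, 0.5, -0.9]
opening: 0.0256
grip_force: 31.4
```

```bash
python3 go.py 0.6 0.0 0.22 17.8
```

```text
t 4.05 pos [ 0.5911 -0.249   0.0893] yaw -161.92 tilt [ 1.e-04  2.e-04 -1.e+00] q6 -2.4 SHIFT [ -8.57  23.4  -13.07] TURN 0.28
```

>>> servo_tool --increments '[[[2,0,0,-1.5,0],[2,0,0,-4,0],[2,0,0,-7.5,0],[2,0,0,-10.5,0],[2,0,0,-12,0]]]'

```text
t: 4.55
tool_pos: [0.5926, -0.2499, 0.2146]
tool_rot: [-0.493, 3.097, -0.007]
contact_force: [-0.1, -1.2, -0.2]
opening: 0.025
grip_force: 31.4
```

>>> servo_tool --increments '[[[2,-1,3,0,5],[2,-3,8,0,11],[2,-5,13,0,17],[2,-7,18.5,0,22],[2,-8.5,23,0,26]]]'

```text
t: 5.05
tool_pos: [0.6, -0.0159, 0.2094]
tool_rot: [-0.223, -3.133, -0.0]
contact_force: [1.4, -0.7, -0.6]
opening: 0.0255
grip_force: 31.4
```

>>> servo_tool --increments '[[[2,0,0,1,0],[2,0,0,4,0],[2,0,0,7,0],[2,0,0,9,0],[2,0,0,10,0]]]'

```text
t: 5.55
tool_pos: [0.5985, -0.0181, 0.1062]
tool_rot: [-0.217, -3.129, -0.0]
contact_force: [-0.3, 0.1, -0.3]
opening: 0.0256
grip_force: 31.4
```

>>> servo_tool --increments '[[[2,0,0,0,0],[2,0,0,0,0],[2,0,0,0,0],[2,0,0,0,0]]]'

```text
t: 5.95
tool_pos: [0.6014, -0.018, 0.111]
tool_rot: [0.217, 3.131, -0.0]
contact_force: [0.3, -0.3, -0.7]
opening: 0.0256
grip_force: 31.4
```

```bash
python3 go.py 0.6 0.0 0.081 -8; python3 - <<'E'
from h import *
d=wrist();cv2.imwrite("pics/w2.png",d["img"][:,:,::-1]);np.save("w2.npy",d,allow_pickle=True);print(d["o"]["opening"],d["o"]["grip_force"])
E
```

```text
t 5.95 pos [ 0.6014 -0.018   0.111 ] yaw 172.07 tilt [-2.7e-03 -1.0e-04 -1.0e+00] q6 -1.59 SHIFT [0.39 1.77 3.  ] TURN 0.07
0.025556944454404512 31.37842297554016
```

View pics/w2.png

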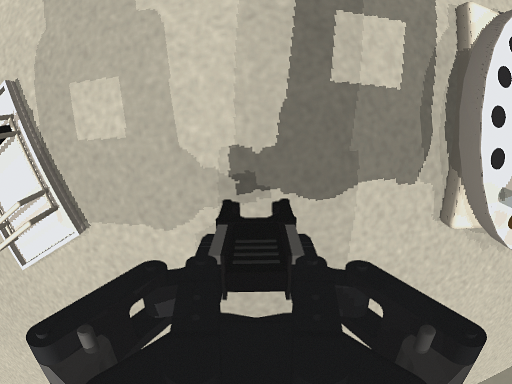

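The clip is held upright by its tab edges, clear of the rack. Next: lower it until the tips touch, then tip it toward −x under a light grip.

>>> servo_tool --increments '[[[2,0,0,1,0],[2,0,0,2,0],[2,0,0,2.7,0],[2,0,0,3.1,0],[2,0,0,3.3,0]]]' --newtons 20

```text
t: 6.5
tool_pos: [0.6026, -0.0182, 0.0802]
tool_rot: [0.216, 3.13, -0.001]
contact_force: [-5.3, -0.6, 22.0]
opening: 0.0256
grip_force: 34.0
```

>>> servo_tool --increments '[[[2,0,0,0,0],[2,0,0,0,0],[2,0,0,0,0]]]'

```text
t: 6.8
tool_pos: [0.6027, -0.0182, 0.0802]
tool_rot: [0.216, 3.13, -0.001]
contact_force: [-3.0, 0.8, 16.1]
opening: 0.0255
grip_force: 33.3
```

>>> servo_tool --increments '[[[2,0.7,0,0,0],[2,1.4,0,0,0],[2,2.1,0,0.1,0],[2,2.8,0,0.3,0],[2,2.8,0,0.3,0]]]'

```text
t: 7.3
tool_pos: [0.5774, -0.0147, 0.0785]
tool_rot: [0.216, 3.122, -0.002]
contact_force: [2.1, -0.5, 13.4]
opening: 0.0255
grip_force: 33.1
```

```bash
python3 - <<'E'
from h import *
d=wrist();o=d["o"];print(o["tool_pos"],o["contact_force"].round(1),o["wrist_torque"].round(2),o["grip_force"])
s=ctrl.get_image("scene");p=proj(s,[.58,-.02,.05]).astype(int);print(p)
c=cv2.resize(s["img"][p[1]-35:p[1]+35,p[0]-35:p[0]+35],(384,384),interpolation=cv2.INTER_CUBIC)
cv2.imwrite("pics/w3.png",np.hstack([d["img"][:,128:384],c])[:,:,::-1])
E
```

```text
[ 0.57744499 -0.01466162  0.07845319] [ 2.1 -0.5 13.4] [-0.1  -0.64  0.05] 33.061121106147766
[228 204]
```

View pics/w3.png

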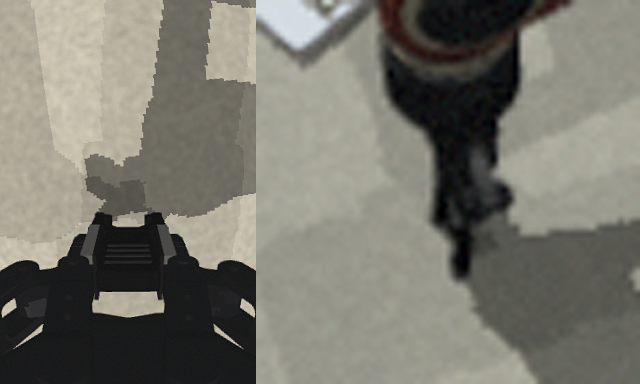

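>>> servo_tool --increments '[[[2,0.7,0,0.2,0],[2,1.3,0,0.5,0],[2,1.9,0,0.9,0],[2,2.5,0,1.3,0],[2,2.5,0,1.3,0]]]'

```text
t: 7.9
tool_pos: [0.5514, -0.0111, 0.0655]
tool_rot: [0.216, 3.126, -0.002]
contact_force: [-5.7, -0.1, 23.4]
opening: 0.0256
grip_force: 35.3
```

```bash
python3 - <<'E'
from h import *
d=wrist();o=d["o"];print(o["tool_pos"],o["contact_force"].round(1),o["wrist_torque"].round(2),o["grip_force"])
cv2.imwrite("pics/w4.png",cv2.resize(d["img"][180:330,170:350],None,fx=3,fy=3)[:,:,::-1])
E
```

```text
[ 0.55136693 -0.01106786  0.06554822] [-5.7 -0.1 23.4] [-0.02  0.44 -0.01] 35.29743432998657
```

View pics/w4.png

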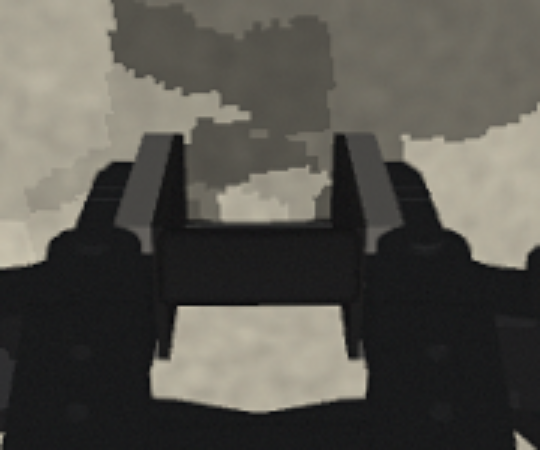

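```bash
python3 - <<'E'
from h import *
d=wrist();o=d["o"];p=o["tool_pos"];M=R.from_rotvec(o["tool_rot"]).as_matrix();ax=-np.sign(1)*np.array([1,0,0])
tx=M[:,0]
for th in(0,10,20,30,40,50):
    t=np.radians(th);a=np.sin(t)*tx+np.cos(t)*np.array([0,0,1]);n=np.cos(t)*tx-np.sin(t)*np.array([0,0,1])
    q=lambda s,e:((wproj(d,p+a*s+n*e)-[170,180])*3).round(0)
    print(th,"end near/far",q(.021,.005),q(.021,-.005),"shoulder",q(-.035,.005),q(-.035,-.005),"tips",q(-.081,0), "tipz",(p-.081*a)[2].round(4))
E
```

```text
0 end near/far [265. 277.] [265. 338.] shoulder [263. 123.] [263. 171.] tips [262.  72.] tipz -0.0154
10 end near/far [265. 250.] [265. 318.] shoulder [263. 152.] [263. 201.] tips [262. 128.] tipz -0.014
20 end near/far [265. 222.] [265. 295.] shoulder [263. 182.] [263. 233.] tips [262. 184.] tipz -0.0103
30 end near/far [265. 194.] [265. 269.] shoulder [263. 213.] [263. 264.] tips [262. 241.] tipz -0.0042
40 end near/far [265. 169.] [265. 241.] shoulder [263. 244.] [263. 295.] tips [262. 298.] tipz 0.004
50 end near/far [265. 146.] [265. 213.] shoulder [263. 275.] [263. 325.] tips [262. 355.] tipz 0.014
```

The tab end is seen at crop y 228–305, which means about 20° of tilt with some slip along the pads. The lever is growing, so I continue the arc.

>>> servo_tool --increments '[[[2,0.6,0,0.2,0],[2,1.2,0,0.5,0],[2,1.8,0,0.9,0],[2,2.4,0,1.3,0],[2,2.9,0,1.8,0]]]' --newtons 20

```text
t: 8.5
tool_pos: [0.5199, -0.0065, 0.0428]
tool_rot: [0.217, 3.132, -0.0]
contact_force: [2.4, -0.7, 3.7]
opening: 0.0254
grip_force: 33.0
```

```bash
python3 - <<'E'
from h import *
d=wrist();o=d["o"];print(o["tool_pos"],o["contact_force"].round(1),o["wrist_torque"].round(2),o["grip_force"])
g=d["img"].max(2).astype(int);print([(v,g[v,250:262:5].tolist()) for v in range(215,330,3)])
p=o["tool_pos"];tx=R.from_rotvec(o["tool_rot"]).as_matrix()[:,0];Z=np.array([0,0,1])
for th in(10,20,30,40,50,60,70):
    t=np.radians(th);a=np.sin(t)*tx+np.cos(t)*Z;n=np.cos(t)*tx-np.sin(t)*Z
    l=(p[2]-.005*np.sin(t))/np.cos(t)
    q=lambda s,e:(wproj(d,p+a*s+n*e)[1]).round(0)
    e=.102-l;print(th,"l",l.round(3),"end near/far",q(e,.005),q(e,-.005),"tips",q(-l,0))
E
```

```text
[ 0.51988659 -0.0065422   0.04278178] [ 2.4 -0.7  3.7] [-0.14 -0.69 -0.01] 32.96520173549652
[(215, [92, 93, 93]), (218, [92, 92, 91]), (221, [91, 92, 90]), (224, [91, 90, 90]), (227, [93, 91, 91]), (230, [95, 94, 92]), (233, [97, 98, 94]), (236, [25, 26, 24]), (239, [24, 23, 24]), (242, [28, 24, 25]), (245, [26, 27, 26]), (248, [22, 25, 23]), (251, [27, 24, 25]), (254, [26, 27, 24]), (257, [25, 25, 24]), (260, [23, 24, 22]), (263, [23, 24, 23]), (266, [45, 44, 44]), (269, [23, 24, 22]), (272, [45, 44, 45]), (275, [25, 22, 25]), (278, [45, 45, 46]), (281, [21, 24, 24]), (284, [44, 44, 45]), (287, [34, 35, 27]), (290, [38, 38, 39]), (293, [38, 37, 39]), (296, [39, 38, 38]), (299, [66, 64, 62]), (302, [30, 30, 30]), (305, [188, 194, 189]), (308, [186, 195, 182]), (311, [191, 195, 188]), (314, [189, 193, 191]), (317, [17, 104, 21]), (320, [26, 27, 28]), (323, [29, 29, 27]), (326, [28, 29, 26]), (329, [28, 27, 29])]
10 l 0.043 end near/far 309.0 338.0 tips 236.0
20 l 0.044 end near/far 272.0 306.0 tips 248.0
30 l 0.047 end near/far 236.0 271.0 tips 260.0
40 l 0.052 end near/far 211.0 242.0 tips 274.0
50 l 0.061 end near/far 203.0 227.0 tips 291.0
60 l 0.077 end near/far 216.0 236.0 tips 315.0
70 l 0.111 end near/far 263.0 279.0 tips 353.0
```

```bash
python3 - <<'E'
from h import *
a=cv2.imread("pics/w2.png").max(2).astype(int);b=cv2.imread("pics/w4.png").max(2).astype(int);w3=cv2.imread("pics/w3.png").max(2).astype(int)
print("w2",[(v,a[v,256]) for v in range(200,330,2)])
print("w3",[(v,w3[v,128]) for v in range(200,330,2)])
print("w4",[(180+r//3,b[r,258]) for r in range(60,430,6)])
d=ctrl.get_image("wrist");g=d["img"].max(2).astype(int);print("now",[(v,g[v,256]) for v in range(200,330,2)])
for v in(245,260,275,295):print(v,"".join("#" if x<35 else "+" if x<60 else "-" if x<120 else "." for x in g[v,190:325]))
E
```

```text
w2 [(200, np.int64(172)), (202, np.int64(172)), (204, np.int64(177)), (206, np.int64(174)), (208, np.int64(177)), (210, np.int64(181)), (212, np.int64(178)), (214, np.int64(171)), (216, np.int64(176)), (218, np.int64(34)), (220, np.int64(20)), (222, np.int64(24)), (224, np.int64(20)), (226, np.int64(23)), (228, np.int64(19)), (230, np.int64(20)), (232, np.int64(18)), (234, np.int64(19)), (236, np.int64(20)), (238, np.int64(19)), (240, np.int64(38)), (242, np.int64(32)), (244, np.int64(20)), (246, np.int64(32)), (248, np.int64(36)), (250, np.int64(21)), (252, np.int64(26)), (254, np.int64(39)), (256, np.int64(22)), (258, np.int64(22)), (260, np.int64(34)), (262, np.int64(40)), (264, np.int64(17)), (266, np.int64(22)), (268, np.int64(22)), (270, np.int64(20)), (272, np.int64(23)), (274, np.int64(24)), (276, np.int64(24)), (278, np.int64(26)), (280, np.int64(24)), (282, np.int64(23)), (284, np.int64(22)), (286, np.int64(24)), (288, np.int64(22)), (290, np.int64(20)), (292, np.int64(186)), (294, np.int64(180)), (296, np.int64(176)), (298, np.int64(174)), (300, np.int64(174)), (302, np.in
[... 4250 characters left out ...]
p.int64(202)), (318, np.int64(22)), (320, np.int64(27)), (322, np.int64(28)), (324, np.int64(28)), (326, np.int64(29)), (328, np.int64(27))]
245 .........+###########------------###################################################################------------###########------------
260 ##########################+----######################################################################+----#############################
275 #######################################################################################################################################
295 ######+#########################-########+++++++++++++++++++++++++++++++++++++++++++++++++####+####+-##################################
```

```bash
python3 - <<'E'
from h import *
d=ctrl.get_image("wrist");s=ctrl.get_image("scene");g=d["img"][190:330,160:352]
g=np.clip(cv2.resize(g,(500,365)).astype(float)*2,0,255).astype(np.uint8)
p=proj(s,[.52,-.01,.03]).astype(int);c=cv2.resize(s["img"][p[1]-25:p[1]+25,p[0]-20:p[0]+20],(292,365),interpolation=cv2.INTER_CUBIC)
cv2.imwrite("pics/w5.png",np.hstack([g,c])[:,:,::-1])
E
```

```text
(no output)
```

View pics/w5.png

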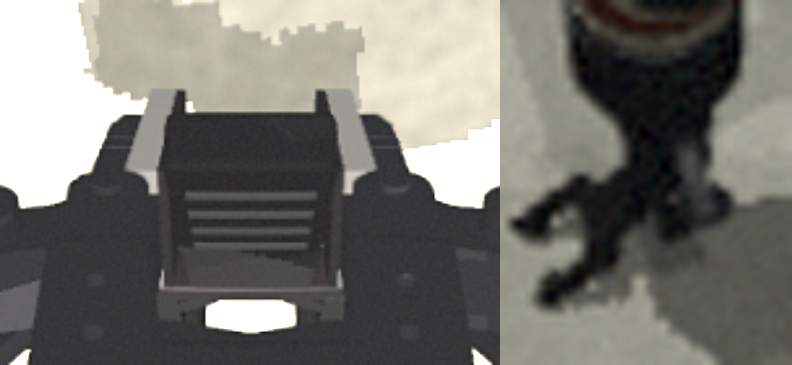

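The picture shows the clip rotated to about 62°: ridged face up, tab end toward the camera, and the horseshoe resting on its tips. I continue down and release.

>>> servo_tool --increments '[[[2,0.3,0,0.6,0],[2,0.6,0,1.2,0],[2,0.7,0,1.7,0],[2,0.7,0,1.8,0],[2,0.7,0,1.8,0]]]'

```text
t: 9.2
tool_pos: [0.5109, -0.0052, 0.0235]
tool_rot: [-0.217, -3.13, -0.0]
contact_force: [-2.5, 0.2, 3.5]
opening: 0.0252
grip_force: 31.6
```

>>> servo_tool --increments '[[[2,0,0,0,0],[2.8,0,0,0,0],[3.5,0,0,0,0],[4.5,0,0,0,0],[4.5,0,0,0,0]]]'

```text
t: 9.7
tool_pos: [0.5122, -0.0054, 0.0242]
tool_rot: [-0.217, -3.134, -0.0]
contact_force: [1.1, -0.2, -0.1]
opening: 0.0451
grip_force: 0.0
```

```bash
python3 go.py 0.52 0 0.02 -8; python3 - <<'E'
from h import *
d=ctrl.get_image("wrist");s=ctrl.get_image("scene");g=d["img"][190:330,160:352]
g=np.clip(cv2.resize(g,(500,365)).astype(float)*2,0,255).astype(np.uint8)
p=proj(s,[.52,-.01,.03]).astype(int);c=cv2.resize(s["img"][p[1]-25:p[1]+25,p[0]-20:p[0]+20],(292,365),interpolation=cv2.INTER_CUBIC)
cv2.imwrite("pics/w6.png",np.hstack([g,c])[:,:,::-1])
E
```

```text
t 9.7 pos [ 0.5122 -0.0054  0.0242] yaw 172.07 tilt [ 2.e-04  0.e+00 -1.e+00] q6 -1.59 SHIFT [-0.7   0.65  0.42] TURN 0.07
```

>>> servo_tool --increments '[[[5,0,0,-1,0],[5,0,0,-4,0],[5,0,0,-8.5,0],[5,1,0,-13,0],[5,2,0,-16,0]]]'

```text
t: 10.3
tool_pos: [0.4935, -0.0029, 0.1891]
tool_rot: [0.217, 3.129, -0.001]
contact_force: [0.2, -1.2, -0.1]
opening: 0.0503
grip_force: 0.0
```

>>> servo_tool --increments '[[[5,0,0,0,0],[5,0,0,0,0],[5,0,0,0,0],[5,0,0,0,0]]]'

```text
t: 10.7
tool_pos: [0.4915, -0.0026, 0.1825]
tool_rot: [-0.217, -3.131, -0.0]
contact_force: [-0.0, 0.2, -0.8]
opening: 0.0501
grip_force: 0.0
```

```bash
python3 - <<'E'
from h import *
d=wrist();np.save("w7.npy",d,allow_pickle=True);cv2.imwrite("pics/w7.png",d["img"][:,:,::-1]);print(d["o"]["tool_pos"])
g=d["img"].max(2);m=((g<55)*255).astype(np.uint8);m[300:]=0
n,L,st,c=cv2.connectedComponentsWithStats(m)
for i in range(1,n):
    if st[i,4]>150:print(i,st[i],c[i].round(1),wonz(d,*c[i],.005).round(3))
E
```

```text
[ 0.49154619 -0.00261072  0.18253079]
6 [ 235  166   43   91 1295] [257.5 218.4] [ 0.538 -0.008]
21 [  0 211  65  50 567] [ 29.4 235. ] [ 0.527 -0.33 ]
26 [  65  227  144   73 4854] [152.1 277.3] [ 0.599 -0.148]
27 [ 304  227  144   73 4858] [359.7 277.3] [0.635 0.106]
```

View pics/w7.png

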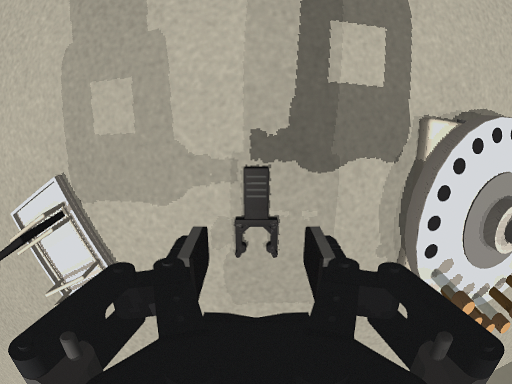

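The clip lies flat: tab end at (257,167), shoulder at y≈220, tips at y≈256, mouth toward +x.

```bash
python3 - <<'E'
from h import *
d=np.load("w7.npy",allow_pickle=True).item();g=d["img"].max(2);m=((g<55)*255).astype(np.uint8)
n,L,st,c=cv2.connectedComponentsWithStats(m);B=L==6
mid=[]
for v in range(167,257,8):
    x=np.nonzero(B[v])[0];a,b=wonz(d,x[0]-.5,v,.01),wonz(d,x[-1]+.5,v,.01);mid.append((a+b)/2);print(v,x[0],x[-1],((a+b)/2).round(4),np.linalg.norm(a-b).round(4))
mid=np.array(mid[1:6]);k=np.polyfit(mid[:,0],mid[:,1],1);print("yaw",np.degrees(np.arctan(k[0])))
e=wonz(d,257,166,.01);t=wonz(d,257,256.5,.005);print("end",e,"tips",t,np.linalg.norm(e-t))
E
python3 go.py 0.5 0 0.1 -8
```

```text
167 245 267 [ 0.4808 -0.002 ] 0.0233
175 266 268 [0.4906 0.0079] 0.0031
183 267 268 [0.499  0.0074] 0.0021
191 245 268 [ 0.5059 -0.005 ] 0.0248
199 245 268 [ 0.5145 -0.0062] 0.025
207 245 267 [ 0.5231 -0.0079] 0.0242
215 245 267 [ 0.532  -0.0092] 0.0244
223 235 277 [ 0.5411 -0.0105] 0.0461
231 236 276 [ 0.5503 -0.0117] 0.0444
239 236 276 [ 0.5598 -0.0131] 0.0449
247 236 276 [ 0.5695 -0.0144] 0.0454
255 236 276 [ 0.5794 -0.0158] 0.0459
yaw -28.99131951297219
end [ 0.47993703 -0.00089008] tips [ 0.58397522 -0.01530196] 0.10503164473325342
t 10.75 pos [ 0.4916 -0.0026  0.1826] yaw 172.07 tilt [ 0.0033  0.     -1.    ] q6 -1.59 SHIFT [-0.82  0.37  8.26] TURN 0.07
```

>>> servo_tool --increments '[[[5,-1,2,-4,0],[5,-2,6.5,-7,0],[5,-3.5,11,-9,0],[5,-5,15.5,-11,0],[5,-6,20,-11.7,0]]]'

```text
t: 11.25
tool_pos: [0.5793, 0.1848, 0.3019]
tool_rot: [0.218, 3.132, 0.0]
contact_force: [1.3, -0.3, -0.0]
opening: 0.05
grip_force: 0.0
```

>>> servo_tool --increments '[[[5,-0.7,3.5,0,0],[5,-1.2,6,0,0],[5,-1.2,6.5,0,0],[5,-1.2,6.5,0,0],[5,-1.2,6.5,0,0]]]'

```text
t: 11.75
tool_pos: [0.5985, 0.245, 0.2998]
tool_rot: [-0.218, -3.133, 0.002]
contact_force: [-0.6, 0.2, -0.2]
opening: 0.0498
grip_force: 0.0
```

>>> servo_tool --increments '[[[5,0,0,0,0],[5,0,0,0,0]]]'

```text
t: 11.95
tool_pos: [0.5987, 0.2449, 0.3008]
tool_rot: [0.219, 3.134, -0.0]
contact_force: [-0.2, -0.4, -0.1]
opening: 0.05
grip_force: 0.0
```

```bash
python3 - <<'E'
from h import *
d=wrist();np.save("w8.npy",d,allow_pickle=True);cv2.imwrite("pics/w8.png",d["img"][:,:,::-1]);print(d["o"]["tool_pos"])
for z in(.06,.085,.117):print(z,wproj(d,[.564,.27,z]))
E
```

```text
[0.59873653 0.24489016 0.3007721 ]
0.06 [273.11153215 134.29507354]
0.085 [274.34999516 136.05164484]
0.117 [276.22278562 138.71319321]
```

View pics/w8.png

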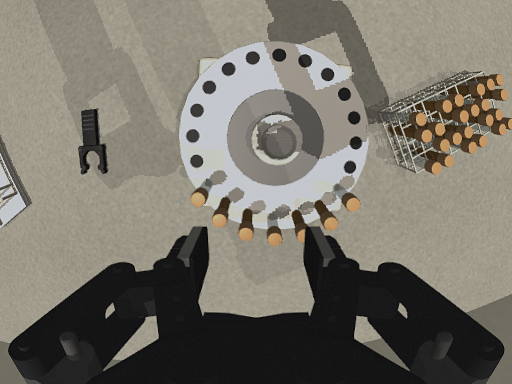

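Carousel seen whole: spindle head near (282,140), black holes around the rim, seven caps at the bottom (+x), clip at (91,140). I fit the hole circle and the cap circle.

```bash
python3 - <<'E'
from h import *
from scipy.optimize import least_squares
d=np.load("w8.npy",allow_pickle=True).item();I=d["img"];g=I.max(2);hsv=cv2.cvtColor(I,cv2.COLOR_RGB2HSV)
def blobs(m,lo,hi,box):
    k=np.zeros(g.shape,np.uint8);x0,y0,x1,y1=box;k[y0:y1,x0:x1]=m[y0:y1,x0:x1]
    n,_,s,c=cv2.connectedComponentsWithStats(k);return np.array([c[i] for i in range(1,n) if lo<s[i,4]<hi])
def fit(P,r=None):
    f=lambda c:np.hypot(*(P-c[:2]).T)-(r or c[2]);s=least_squares(f,[.564,.27]+([] if r else [.1]));print(len(P),s.x.round(4),(f(s.x)*1e3).round(1));return s.x
H=blobs(g<45,60,260,(178,35,372,175));print(H.round(0).tolist())
P=np.array([wonz(d,*p,.06) for p in H]);c=fit(P);fit(P,.103)
lc=(hsv[...,0]>8)&(hsv[...,0]<20)&(hsv[...,1]>100)&(hsv[...,2]>175)
C=blobs(lc,50,400,(185,185,365,250));print(C.round(0).tolist())
Q=np.array([wonz(d,*p,.13) for p in C]);c2=fit(Q,.103);fit(Q)
print(np.degrees(np.arctan2(*(Q-c2[:2]).T[::-1])).round(1),np.degrees(np.arctan2(*(Q-c[:2]).T[::-1])).mean())
# head: dark grey disc on the light hub ring
print(g[140,230:330:3],g[100:185:3,281])
# hub outer boundary (light ring) z=.085 and drum outline
E
python3 go.py 0.5033 -0.004 0.12 -8
```

```text
[[279.0, 55.0], [303.0, 61.0], [344.0, 94.0], [354.0, 117.0], [355.0, 142.0], [350.0, 167.0]]
6 [0.5692 0.272  0.1032] [ 0.6 -0.9  0.2  0.3 -0.1 -0.1]
6 [0.5691 0.2723] [ 0.6 -0.9  0.2  0.3 -0.1 -0. ]
[[198.0, 201.0], [353.0, 204.0], [219.0, 222.0], [331.0, 224.0], [245.0, 234.0], [301.0, 236.0], [274.0, 239.0]]
7 [0.5683 0.2718] [ 0.1  0.4  0.4  0.3 -0.1 -0.7 -0.1]
7 [0.5669 0.2721 0.1042] [-0.2  0.   0.3  0.3  0.  -0.5  0.1]
[-63.2  44.1 -45.2  26.2 -27.8   6.4 -10. ] -10.072492365259823
[143 141 140 140 140 133 123 143 185 132  85  79  90  98  97  97 113 110
 111 110 110  97 109 138 112  84  84  84  84  84  85  99 155 154] [142 140 141 142  90 196 200 143 117  95 107 111 114 111 113 108 111  97
  96  76 185 198 128 128 128 129 128 128 123]
t 12.0 pos [0.5988 0.245  0.3008] yaw 172.0 tilt [-3.e-04  0.e+00 -1.e+00] q6 -1.16 SHIFT [  5.99 -25.99  18.08] TURN 0.0
```

>>> servo_tool --increments '[[[4.5,0.7,-3,0,0],[4.5,1.8,-8,1,0],[4.5,3,-13,3,0],[4.5,4,-17.5,6,0],[4.5,5,-22,9,0]]]'

```text
t: 12.5
tool_pos: [0.5234, 0.0466, 0.22]
tool_rot: [0.218, 3.131, -0.0]
contact_force: [0.2, -0.1, -0.0]
opening: 0.0449
grip_force: 0.0
```

>>> servo_tool --increments '[[[4.5,0.6,-2.5,3,0],[4.5,1,-4,6,0],[4.5,1,-4,8,0],[4.5,1,-4,9,0],[4.5,1,-4,9,0]]]'

```text
t: 13.0
tool_pos: [0.5076, 0.0101, 0.1286]
tool_rot: [-0.218, -3.131, -0.0]
contact_force: [0.1, -0.4, -0.7]
opening: 0.0448
grip_force: 0.0
```

>>> servo_tool --increments '[[[4.5,0,0,0,0],[4.5,0,0,0,0],[4.5,0,0,0,0],[4.5,0,0,0,0]]]'

```text
t: 13.4
tool_pos: [0.5092, 0.0104, 0.1308]
tool_rot: [0.216, 3.132, -0.0]
contact_force: [-0.4, -0.2, -1.3]
opening: 0.0453
grip_force: 0.0
```

```bash
python3 go.py 0.5033 -0.004 0.021 -8
```

```text
t 13.4 pos [0.5092 0.0104 0.1308] yaw 172.1 tilt [-0.0016 -0.     -1.    ] q6 -1.56 SHIFT [ 0.4  -1.5  10.98] TURN 0.1
```

>>> servo_tool --increments '[[[4.5,0.4,-1.5,2,0],[4.5,0.4,-1.5,5,0],[4.5,0.4,-1.5,8,0],[4.5,0.4,-1.5,10,0],[4.5,0.4,-1.5,10.6,0]]]'

```text
t: 13.9
tool_pos: [0.5007, -0.0038, 0.0215]
tool_rot: [-0.217, -3.13, -0.001]
contact_force: [-0.8, 0.8, -0.1]
opening: 0.045
grip_force: 0.0
```

>>> servo_tool --increments '[[[4.5,0,0,0,0],[4.5,0,0,0,0],[4.5,0,0,0,0],[4.5,0,0,0,0]]]'

```text
t: 14.3
tool_pos: [0.5036, -0.0042, 0.0252]
tool_rot: [0.217, 3.132, -0.0]
contact_force: [-0.3, -0.2, 0.2]
opening: 0.0448
grip_force: 0.0
```

```bash
python3 go.py 0.5033 -0.004 0.021 -8; python3 - <<'E'
from h import *
d=wrist();g=d["img"].max(2).astype(int)
for v in range(205,306,5):print(v,"".join("#" if x<35 else "+" if x<60 else "-" if x<120 else "." for x in g[v,190:325:2]))
E
```

```text
t 14.3 pos [ 0.5036 -0.0042  0.0252] yaw 172.08 tilt [-2.5e-03 -1.0e-04 -1.0e+00] q6 -1.59 SHIFT [0.03 0.02 0.42] TURN 0.08
205 --------------------+#########################--...-------.....-----
210 --------------------+#########################----.------------.--..
215 ---------------------#########################-------------------...
220 ---------------------##+++++++++++++++++++++##--------------------..
225 ---------------------#########################------------------....
230 --------+##+---------#########################---------+##+-----.---
235 ++-----+####---------##++++++++++++++++++++###---------####+-----+++
240 #-----+#####---------#########################---------#####+-----##
245 -----+######---------##++++++++++++++++++++###---------######+-----+
250 ----########...--....#########################---------#######+-----
255 ---+########.........########################+........-########-----
260 ---+########.........#++++++++++++++++#######-........-########+--+#
265 #--+########.........++++++++++++++++++++++##-.........########---##
270 ###########..........-+++++++++++++++++++++++--.........############
275 ##########+..........-+++++++++++++++++++++++...........-###########
280 ##########............+++++++++++++++++++++++............###########
285 #########.............++++++++++++++++++++++#-............##########
290 ########-.....########+++++++++++++++++++++++#######+.-...+#########
295 ########.....-########++++++++++++++++++++++#########--....#########
300 #######......+-+++-+++++++++++++++++++++++++++++--+++#......########
305 ######+......+----+-+++++++++++++++++++++++++++++-+-++......########
```

>>> servo_tool --increments '[[[4.5,0,0,0.3,0],[4.5,0,0,0.3,0],[3.5,0,0,0.3,0],[3,0,0,0.3,0],[3,0,0,0.3,0]]]' --newtons 100

```text
t: 14.85
tool_pos: [0.5025, -0.0041, 0.0209]
tool_rot: [-0.217, -3.134, 0.0]
contact_force: [-0.0, -0.2, -0.7]
opening: 0.0299
grip_force: 0.0
```

```bash
python3 go.py 0.5033 -0.004 0.021 -8
```

```text
t 14.85 pos [ 0.5025 -0.0041  0.0209] yaw 172.07 tilt [ 1.e-04 -0.e+00 -1.e+00] q6 -1.59 SHIFT [-0.08  0.02 -0.01] TURN 0.07
```

>>> servo_tool --increments '[[[2,0,0,0.1,0],[2,0,0,0.1,0],[2,0,0,0.1,0],[2,0,0,0.1,0],[2,0,0,0.1,0]]]'

```text
t: 15.35
tool_pos: [0.5028, -0.0041, 0.0212]
tool_rot: [-0.217, -3.134, 0.0]
contact_force: [-4.5, 0.4, 9.1]
opening: 0.0225
grip_force: 97.9
```

```bash
python3 go.py 0.5033 -0.004 0.1 -10
```

```text
t 15.35 pos [ 0.5028 -0.0041  0.0212] yaw 172.08 tilt [ 5.e-04 -1.e-04 -1.e+00] q6 -1.59 SHIFT [-0.04  0.02 -7.88] TURN 2.08
```

>>> servo_tool --increments '[[[2,0,0,-0.5,0],[2,0,0,-2,0],[2,0,0,-5,0],[2,0,0,-9,0],[2,0,0,-12,0]]]'

```text
t: 15.85
tool_pos: [0.5029, -0.0041, 0.142]
tool_rot: [0.217, 3.133, -0.0]
contact_force: [0.0, -0.4, -0.8]
opening: 0.0229
grip_force: 98.4
```

>>> servo_tool --increments '[[[2,1,3,-1,0],[2,2.5,7,-1,0],[2,4,11.5,-1,0],[2,5.6,16,-1,0],[2,7,20,-1,0]]]'

```text
t: 16.35
tool_pos: [0.4599, 0.2055, 0.15]
tool_rot: [0.217, 3.134, 0.001]
contact_force: [0.8, -0.1, 0.3]
opening: 0.0228
grip_force: 98.5
```

>>> servo_tool --increments '[[[2,1,3,0,1],[2,2.2,6,0,2],[2,3,8.5,0,2],[2,3.1,8.7,0,2],[2,3.1,8.7,0,2]]]'

```text
t: 16.85
tool_pos: [0.4417, 0.2943, 0.1496]
tool_rot: [-0.27, -3.13, 0.001]
contact_force: [0.0, 0.1, -0.3]
opening: 0.0225
grip_force: 98.6
```

>>> servo_tool --increments '[[[2,0,0,0,0],[2,0,0,0,0],[2,0,0,0,0]]]'

```text
t: 17.15
tool_pos: [0.4424, 0.2933, 0.1499]
tool_rot: [0.274, 3.13, -0.0]
contact_force: [0.4, 0.1, -0.7]
opening: 0.0225
grip_force: 98.6
```

```bash
python3 go.py 0.442 0.2943 0.1082 -10; python3 - <<'E'
from h import *
d=wrist();np.save("w9.npy",d,allow_pickle=True);g=d["img"].max(2).astype(int);print(d["o"]["opening"],d["o"]["grip_force"])
for v in range(190,330,4):print(v,"".join("#" if x<35 else "+" if x<60 else "-" if x<120 else "." for x in g[v,190:325:2]))
p=d["o"]["tool_pos"];M=R.from_rotvec(d["o"]["tool_rot"]).as_matrix()
for th in(-10,-5,0,5,10):
    t=np.radians(th);a=np.array([np.cos(t),0,np.sin(t)]);n=np.array([np.sin(t),0,-np.cos(t)])
    f=lambda zc,y,h:wproj(d,p+M@(np.array([0,y,.0162])+a*(zc-.0585)+n*h)).round(1)
    print(th,"tab end top",f(.08,.013,.005),"bottom",f(.08,.013,-.005),"shoulder",f(.024,.013,.005),"tips",f(-.022,.0,.005))
E
```

```text
t 17.15 pos [0.4424 0.2933 0.1499] yaw 169.99 tilt [-1.e-04 -1.e-04 -1.e+00] q6 -0.95 SHIFT [0.05 0.09 4.17] TURN -0.01
0.02250851592543109 98.56952548027039
190 ................-------------------------------.......-.........-...
194 ............-------------------------------------...................
198 .........--------------------------------------------...............
202 .--..-----------------------------------------------------..........
206 -----++++++----------#########################------------++++++++##
210 --------------------##########################+-----------------####
214 ---------------.....+#########################+........------------.
218 --------............+#########################-...............------
222 --..................-#########################-.....................
226 ...............-----+##+++++++++++++++++++++##+-----................
230 ...........+++------###########################-----##+++#+.........
234 ..........####-----+###########################------#######........
238 ........#####+-----####++++++++++++++++++++#####-----+######..
[... 1371 characters left out ...]
######################
318 ####################################################################
322 ####################################################################
326 ####################################################################
-10 tab end top [285.6 212.2] bottom [283.8 202.3] shoulder [280.3 296.3] tips [257.4 342.1]
-5 tab end top [285.3 209.6] bottom [283.5 201.5] shoulder [280.7 299.3] tips [257.5 349.8]
0 tab end top [285.  207.3] bottom [283.2 201.1] shoulder [281.1 302. ] tips [257.5 357.2]
5 tab end top [284.6 205.4] bottom [282.8 201. ] shoulder [281.5 304.4] tips [257.5 364.3]
10 tab end top [284.3 203.8] bottom [282.5 201.2] shoulder [282.  306.4] tips [257.6 371.1]
```

```bash
python3 - <<'E'
from h import *
d=np.load("w9.npy",allow_pickle=True).item();g=d["img"].max(2).astype(int)
print([(v,g[v,256],g[v,240]) for v in range(198,214)]);print([(v,g[v,256],g[v,215],g[v,300]) for v in range(294,320)])
print([(v,g[v,256]) for v in range(218,264)])
p=d["o"]["tool_pos"];M=R.from_rotvec(d["o"]["tool_rot"]).as_matrix()
f=lambda zc,y,h,t,o:wproj(d,p+M@(np.array([0,y,.0162+o])+np.array([np.cos(t),0,np.sin(t)])*(zc-.0585)+np.array([np.sin(t),0,-np.cos(t)])*h))
for o in(-.003,0,.003):
  for th in(-4,0,4):
    t=np.radians(th);print(o,th,"end top/bot",f(.08,0,.005,t,o)[1].round(1),f(.08,0,-.005,t,o)[1].round(1),"shoulder end y23",f(.024,.023,.005,t,o).round(1),"bridge front",f(.0155,0,.005,t,o)[1].round(1),"tabwidth px at end",(f(.08,.013,.005,t,o)-f(.08,-.013,.005,t,o))[0].round(1),"at sh",(f(.03,.013,.005,t,o)-f(.03,-.013,.005,t,o))[0].round(1))
for v in(207,210,290,295):
    x=[i for i in range(225,292) if g[v,i]<(35 if v<250 else 62)];print(v,x[0],x[-1])
E
```

```text
[(198, np.int64(91), np.int64(86)), (199, np.int64(97), np.int64(85)), (200, np.int64(97), np.int64(94)), (201, np.int64(101), np.int64(101)), (202, np.int64(75), np.int64(72)), (203, np.int64(35), np.int64(34)), (204, np.int64(18), np.int64(20)), (205, np.int64(22), np.int64(22)), (206, np.int64(24), np.int64(20)), (207, np.int64(21), np.int64(23)), (208, np.int64(25), np.int64(25)), (209, np.int64(28), np.int64(27)), (210, np.int64(28), np.int64(27)), (211, np.int64(29), np.int64(29)), (212, np.int64(30), np.int64(28)), (213, np.int64(29), np.int64(21))]
[(294, np.int64(46), np.int64(28), np.int64(29)), (295, np.int64(46), np.int64(26), np.int64(27)), (296, np.int64(44), np.int64(25), np.int64(26)), (297, np.int64(44), np.int64(25), np.int64(27)), (298, np.int64(45), np.int64(27), np.int64(27)), (299, np.int64(44), np.int64(26), np.int64(26)), (300, np.int64(44), np.int64(28), np.int64(26)), (301, np.int64(37), np.int64(26), np.int64(27)), (302, np.int64(27), np.int64(25), np.int64(27)), (303, np.int64(37), np.int64(26), np.int64(27)), (304, np.int64(46), np.int64(27), np.int64(27)
[... 2099 characters left out ...]
nd y23 [298.3 299.4] bridge front 311.0 tabwidth px at end 54.6 at sh 47.0
0 0 end top/bot 207.4 201.1 shoulder end y23 [298.8 301.5] bridge front 313.8 tabwidth px at end 54.1 at sh 47.6
0 4 end top/bot 205.8 201.0 shoulder end y23 [299.4 303.4] bridge front 316.5 tabwidth px at end 53.6 at sh 48.1
0.003 -4 end top/bot 207.2 199.7 shoulder end y23 [297.6 296.4] bridge front 307.9 tabwidth px at end 53.5 at sh 46.3
0.003 0 end top/bot 205.4 199.4 shoulder end y23 [298.2 298.4] bridge front 310.7 tabwidth px at end 53.0 at sh 46.8
0.003 4 end top/bot 203.9 199.3 shoulder end y23 [298.8 300.3] bridge front 313.2 tabwidth px at end 52.5 at sh 47.4
207 231 281
210 230 281
290 225 291
295 225 291
```

The clip is level within about 2° and its offset is as expected. I lower to groove height and approach.

>>> servo_tool --increments '[[[2,0,0.1,1,0],[2,0,0.1,2.5,0],[2,0,0.1,3.7,0],[2,0,0.1,4.2,0],[2,0,0.1,4.2,0]]]' --newtons 120

```text
t: 17.7
tool_pos: [0.4412, 0.2946, 0.1059]
tool_rot: [-0.271, -3.127, 0.003]
contact_force: [0.1, -0.2, -0.1]
opening: 0.0224
grip_force: 108.3
```

>>> servo_tool --increments '[[[2,0,0,0,0],[2,0,0,0,0],[2,0,0,0,0],[2,0,0,0,0]]]'

```text
t: 18.1
tool_pos: [0.4425, 0.2952, 0.1084]
tool_rot: [0.272, 3.129, 0.001]
contact_force: [0.4, 1.1, -0.6]
opening: 0.0218
grip_force: 108.3
```

```bash
python3 go.py 0.5109 0.2822 0.1082 -10; python3 - <<'E'
from h import *
s=ctrl.get_image("scene");o=ctrl.get_obs();print(o["contact_force"].round(1),o["opening"])
E
```

```text
t 18.1 pos [0.4425 0.2952 0.1084] yaw 170.08 tilt [-8.e-04  6.e-04 -1.e+00] q6 -0.95 SHIFT [-6.96 -0.11  0.03] TURN 0.08
[-0.6 -0.8 -1.8] 0.022215791517644343
```

>>> servo_tool --increments '[[[2,-0.8,-0.1,0,0],[2,-1.7,-0.1,0,0],[2,-2.6,-0.1,0,0],[2,-3.3,-0.1,0,0],[2,-3.7,-0.1,0,0]]]'

```text
t: 18.65
tool_pos: [0.4795, 0.2875, 0.1079]
tool_rot: [0.273, 3.13, 0.0]
contact_force: [-0.2, 1.1, 0.2]
opening: 0.0223
grip_force: 108.3
```

>>> servo_tool --increments '[[[2,0,0,0,0],[2,0,0,0,0],[2,0,0,0,0]]]'

```text
t: 18.95
tool_pos: [0.4782, 0.2877, 0.1077]
tool_rot: [-0.271, -3.129, 0.0]
contact_force: [0.2, -0.4, 0.0]
opening: 0.0222
grip_force: 108.3
```

```bash
python3 go.py 0.5109 0.2822 0.1082 -10
```

```text
t 18.95 pos [0.4782 0.2877 0.1077] yaw 170.08 tilt [ 4.e-04 -2.e-04 -1.e+00] q6 -0.99 SHIFT [-3.31  0.02 -0.05] TURN 0.08
```

>>> servo_tool --increments '[[[2,-0.3,0,0,0],[2,-0.6,0,0,0],[2,-0.9,0,0,0],[2,-1.2,0,0,0],[2,-1.5,0,0,0]]]'

```text
t: 19.45
tool_pos: [0.4912, 0.2859, 0.1071]
tool_rot: [-0.271, -3.124, -0.001]
contact_force: [-11.1, 4.2, 1.3]
opening: 0.022
grip_force: 108.4
```

>>> servo_tool --increments '[[[2,-0.2,0,0,0],[2,-0.4,0,0,0],[2,-0.6,0,0,0],[2,-0.8,0,0,0],[2,-1,0,0,0]]]'

```text
t: 19.95
tool_pos: [0.5001, 0.2842, 0.1065]
tool_rot: [-0.27, -3.122, -0.0]
contact_force: [-6.8, 3.5, 0.2]
opening: 0.0222
grip_force: 108.4
```

```bash
python3 go.py 0.5109 0.2822 0.1082 -10; python3 - <<'E'
from h import *
o=ctrl.get_obs();print(o["contact_force"].round(1),o["wrist_torque"].round(2),o["opening"],o["grip_force"])
d=wrist();np.save("w10.npy",d,allow_pickle=True);g=d["img"].max(2).astype(int)
print([(v,g[v,256]) for v in list(range(200,210))+list(range(296,318))])
E
```

```text
t 19.95 pos [0.5001 0.2842 0.1065] yaw 170.12 tilt [ 7.9e-03 -5.0e-04 -1.0e+00] q6 -1.01 SHIFT [-1.1  -0.02 -0.18] TURN 0.12
[-6.8  3.5  0.2] [0.55 0.97 0.11] 0.022215963326253044 108.39845180511475
[(200, np.int64(128)), (201, np.int64(133)), (202, np.int64(83)), (203, np.int64(25)), (204, np.int64(18)), (205, np.int64(21)), (206, np.int64(21)), (207, np.int64(21)), (208, np.int64(27)), (209, np.int64(29)), (296, np.int64(45)), (297, np.int64(44)), (298, np.int64(44)), (299, np.int64(44)), (300, np.int64(43)), (301, np.int64(37)), (302, np.int64(27)), (303, np.int64(36)), (304, np.int64(44)), (305, np.int64(46)), (306, np.int64(46)), (307, np.int64(45)), (308, np.int64(43)), (309, np.int64(42)), (310, np.int64(42)), (311, np.int64(42)), (312, np.int64(41)), (313, np.int64(55)), (314, np.int64(110)), (315, np.int64(130)), (316, np.int64(140)), (317, np.int64(64))]
```

>>> servo_tool --increments '[[[2,-0.2,0,0,0],[2,-0.4,0,0,0],[2,-0.6,0,0,0],[2,-0.8,0,0,0],[2,-0.9,0,0,0]]]'

```text
t: 20.5
tool_pos: [0.5124, 0.2817, 0.1082]
tool_rot: [-0.273, -3.13, 0.0]
contact_force: [-2.0, 0.7, 0.3]
opening: 0.0223
grip_force: 108.4
```

>>> servo_tool --increments '[[[2,-0.1,0,0,0],[2,-0.2,0,0,0],[2,-0.3,0,0,0]]]'

```text
t: 20.8
tool_pos: [0.5126, 0.2816, 0.1076]
tool_rot: [-0.271, -3.123, 0.001]
contact_force: [-12.0, 2.8, 6.0]
opening: 0.0222
grip_force: 109.0
```

```bash
python3 go.py 0.5109 0.2822 0.1082 -10; python3 - <<'E'
from h import *
o=ctrl.get_obs();print(o["contact_force"].round(1),o["wrist_torque"].round(2),o["opening"],o["grip_force"])
d=wrist();np.save("w10.npy",d,allow_pickle=True);g=d["img"].max(2).astype(int)
print([(v,g[v,256]) for v in list(range(200,206))+list(range(298,318))])
E
```

```text
t 20.8 pos [0.5126 0.2816 0.1076] yaw 170.07 tilt [ 0.0066 -0.001  -1.    ] q6 -1.02 SHIFT [ 0.18  0.03 -0.06] TURN 0.07
[-12.    2.8   6. ] [0.41 1.82 0.05] 0.022150509503083178 109.03811931610107
[(200, np.int64(126)), (201, np.int64(131)), (202, np.int64(81)), (203, np.int64(25)), (204, np.int64(17)), (205, np.int64(17)), (298, np.int64(46)), (299, np.int64(43)), (300, np.int64(44)), (301, np.int64(44)), (302, np.int64(33)), (303, np.int64(32)), (304, np.int64(44)), (305, np.int64(29)), (306, np.int64(25)), (307, np.int64(28)), (308, np.int64(27)), (309, np.int64(25)), (310, np.int64(25)), (311, np.int64(21)), (312, np.int64(23)), (313, np.int64(21)), (314, np.int64(54)), (315, np.int64(70)), (316, np.int64(71)), (317, np.int64(46))]
```

>>> servo_tool --increments '[[[2,-0.2,0,0,0],[2,-0.4,0,0,0],[2,-0.4,0,0,0]]]'

```text
t: 21.15
tool_pos: [0.513, 0.2816, 0.1068]
tool_rot: [-0.27, -3.114, 0.002]
contact_force: [-22.0, 3.7, 9.7]
opening: 0.0223
grip_force: 109.6
```

>>> servo_tool --increments '[[[2,0.6,0,0,0],[2,0.65,0,0,0],[2,0.65,0,0,0]]]'

```text
t: 21.45
tool_pos: [0.5124, 0.2817, 0.1078]
tool_rot: [-0.272, -3.129, 0.0]
contact_force: [-2.3, 1.1, 0.3]
opening: 0.0221
grip_force: 108.3
```

```bash
python3 go.py 0.5109 0.2822 0.1082 -10; python3 - <<'E'
from h import *
o=ctrl.get_obs();print(o["contact_force"].round(1),o["wrist_torque"].round(2))
E
```

```text
t 21.45 pos [0.5124 0.2817 0.1078] yaw 170.07 tilt [ 4.e-04 -1.e-04 -1.e+00] q6 -1.02 SHIFT [ 0.15  0.03 -0.04] TURN 0.07
[-2.3  1.1  0.3] [0.23 0.38 0.06]
```

>>> servo_tool --increments '[[[2,0.2,0,0,0],[2,0.3,0,0,0],[2,0.3,0,0,0]]]'

```text
t: 21.75
tool_pos: [0.5107, 0.2823, 0.1086]
tool_rot: [0.272, 3.127, 0.001]
contact_force: [3.0, 0.9, -0.7]
opening: 0.0222
grip_force: 108.3
```

>>> servo_tool --increments '[[[2,-0.25,0,0,0],[2,-0.25,0,0,0],[2,-0.25,0,0,0]]]'

```text
t: 22.05
tool_pos: [0.512, 0.2816, 0.1077]
tool_rot: [-0.272, -3.129, 0.001]
contact_force: [0.8, -0.3, -0.6]
opening: 0.0221
grip_force: 108.3
```

>>> servo_tool --increments '[[[2,-0.3,0,0,0],[2,-0.4,0,0,0],[2,-0.4,0,0,0],[2,-0.1,0,0,0],[2,-0.1,0,0,0]]]'

```text
t: 22.55
tool_pos: [0.5124, 0.2817, 0.1075]
tool_rot: [-0.271, -3.129, 0.001]
contact_force: [-2.1, 1.1, -0.9]
opening: 0.0226
grip_force: 108.3
```

>>> servo_tool --increments '[[[2.5,0,0,0,0],[3,0,0,0,0],[4,0,0,0,0],[5,0,0,0,0],[5,0,0,0,0]]]'

```text
t: 23.05
tool_pos: [0.5134, 0.2816, 0.1082]
tool_rot: [0.272, 3.129, 0.0]
contact_force: [0.1, 1.1, 0.2]
opening: 0.0498
grip_force: 0.0
```

```bash
python3 - <<'E'
from h import *
d=wrist();g=d["img"].max(2).astype(int);o=d["o"];print(o["tool_pos"],o["opening"],o["contact_force"].round(1))
for v in range(196,320,6):print(v,"".join("#" if x<35 else "+" if x<60 else "-" if x<120 else "." for x in g[v,190:325:2]))
E
```

```text
[0.51336695 0.28162167 0.10817736] 0.049750585341530554 [0.1 1.1 0.2]
196 ....................................................................
202 ....................-########################+......................
208 ...................-##########################-.....................
214 ....................##########################......................
220 ....................###++++++++++++++++++++###-+-...................
226 ............--------##########################---------+-..-..---...
232 -----+###....--.....-#########################------------###+-----.
238 ----#####...........-#########################------------#####-----
244 ---######-...........#########################---........+######----
250 -+#######-...........#########################----.......+#######+--
256 ##########...........#########################--.........##########-
262 #########-...........#++++++++++++++#########+----....-..##########-
268 #########..........--#++++++++++++++++++++###+-----------.##########
274 ########.........----#+++++++++++++++++++++++-----------.--#########
280 #######........------++++++++++++++++++++++++-------------.-########
286 ######-......-------..++++++++++++++++++++++#....------------#######
292 #####-.......-########+++++++++++++++++++++++########-------.-######
298 ####+.......-#########################################..--....######
304 #####......-.+-+-+--++++++++++###############+++++++++...-....######
310 ######........++++++##++###+------------###########++-.......#######
316 #############################+-------+##############################
```

Released and clear on both sides. I rise straight up and check the result from above.

>>> servo_tool --increments '[[[5,0,0,-1,0],[5,0,0,-4,0],[5,0,0,-8,0],[5,0,0,-12,0],[5,0,0,-16,0]]]'

```text
t: 23.6
tool_pos: [0.5128, 0.2816, 0.2704]
tool_rot: [0.272, 3.129, 0.0]
contact_force: [0.1, 0.3, 0.1]
opening: 0.0497
grip_force: 0.0
```

>>> servo_tool --increments '[[[5,-3,0,-1,0],[5,-6,0,-1,0],[5,-6,0,-1,0],[5,-6,0,-1,0],[5,-6,0,-1,0]]]'

```text
t: 24.1
tool_pos: [0.5713, 0.2715, 0.2777]
tool_rot: [-0.271, -3.129, 0.0]
contact_force: [-0.5, -0.1, -0.3]
opening: 0.0502
grip_force: 0.0
```

```bash
python3 - <<'E'
from h import *
d=wrist();g=d["img"].max(2).astype(int);o=d["o"];print(o["t"],o["tool_pos"],o["contact_force"].round(1))
u=np.array([np.cos(np.radians(-10)),np.sin(np.radians(-10))]);A=np.array([.5685,.272]);n=np.array([-u[1],u[0]])
m=((g<62)*255).astype(np.uint8);
e=wproj(d,[*(A-.08*u),.097]);s=wproj(d,[*A,.117]);print("expected end",e,"axis",s)
k,L,st,c=cv2.connectedComponentsWithStats(m);l=L[int(e[1])+8,int(e[0])];print(st[l])
for v in range(int(e[1])-4,int(s[1])+16,4):
    x=np.nonzero(m[v,200:320])[0]+200
    w=[wonz(d,a,v,.097)-A for a in((x[0]-.5,x[-1]+.5) if len(x) else ())];print(v,(x[0],x[-1]) if len(x) else "",[(round(float(a@u)*1e3,1),round(float(a@n)*1e3,1)) for a in w])
E
```

```text
24.1 [0.57131347 0.27146264 0.27768537] [-0.5 -0.1 -0.3]
expected end [257.11295718  95.29299247] axis [257.04587835 176.65619428]
[ 234   98   45   95 1564]
91 (np.int64(200), np.int64(315)) [(-85.6, -58.8), (-85.8, 59.6)]
95 (np.int64(200), np.int64(317)) [(-81.4, -58.8), (-81.8, 61.8)]
99 (np.int64(200), np.int64(315)) [(-77.2, -58.8), (-77.5, 59.7)]
103 (np.int64(244), np.int64(268)) [(-72.1, -13.8), (-72.2, 11.5)]
107 (np.int64(244), np.int64(268)) [(-68.0, -13.8), (-68.1, 11.5)]
111 (np.int64(244), np.int64(268)) [(-63.9, -13.8), (-64.0, 11.6)]
115 (np.int64(244), np.int64(268)) [(-59.8, -13.8), (-59.9, 11.6)]
119 (np.int64(244), np.int64(268)) [(-55.7, -13.8), (-55.7, 11.6)]
123 (np.int64(244), np.int64(268)) [(-51.6, -13.8), (-51.6, 11.6)]
127 (np.int64(244), np.int64(268)) [(-47.5, -13.8), (-47.5, 11.7)]
131 (np.int64(244), np.int64(268)) [(-43.4, -13.8), (-43.4, 11.7)]
135 (np.int64(244), np.int64(268)) [(-39.3, -13.9), (-39.3, 11.7)]
139 (np.int64(244), np.int64(268)) [(-35.1, -13.9), (-35.2, 11.7)]
143 (np.int64(244), np.int64(268)) [(-31.0, -13.9), (-31.0, 11.8)]
147 (np.int64(244), np.int64(268)) [(-26.8, -13.9), (-26.9, 11.8)]
151 (np.int64(235), np.int64(277)) [(-22.7, -23.3), (-22.7, 21.1)]
155 (np.int64(234), np.int64(278)) [(-18.5, -24.4), (-18.6, 22.2)]
159 (np.int64(235), np.int64(277)) [(-14.3, -23.4), (-14.4, 21.3)]
163 (np.int64(235), np.int64(277)) [(-10.1, -23.4), (-10.1, 21.3)]
167 (np.int64(236), np.int64(277)) [(-5.8, -22.4), (-5.9, 21.4)]
171 (np.int64(236), np.int64(277)) [(-1.6, -22.5), (-1.6, 21.5)]
175 (np.int64(236), np.int64(277)) [(2.7, -22.6), (2.7, 21.6)]
179 (np.int64(236), np.int64(277)) [(7.1, -22.6), (7.0, 21.6)]
183 (np.int64(236), np.int64(277)) [(11.4, -22.7), (11.3, 21.7)]
187 (np.int64(236), np.int64(277)) [(15.8, -22.8), (15.7, 21.8)]
191 (np.int64(239), np.int64(277)) [(20.2, -19.6), (20.1, 21.9)]
```

```bash
python3 -c "
from station import ctrl
print(ctrl.finish_job())"
```

```text
the job is handed in; nothing more can be done
None
```

The clip was laid flat on the bench, re-gripped by its tab and pushed along +x into the spindle groove. It stopped dead under a 22 N push, and afterwards I measured it in the seated position within about 2 mm. I let go, moved the gripper clear and handed the job in at about 24 s.

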